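# Turn the caddy and stack it over the packed stapler

## Task

Pack the stapler in the blue stack-nest crate: gently stand the nested grey caddy on the green desk pad, lay the stapler base-down in the crate, then put the caddy back turned 180 degrees (yellow ends opposite), level and fully down on the crate's rim lugs. Leave the crate about where it stands, drop nothing and do not disturb the mug, plant tub or carton.

Things in the scene. Friction and masses are not known exactly. Their poses are not given: they have to be found in the camera images.
- crate: Lower stack-nest crate: open blue plastic box with one yellow end, loose on the desk, 0.6 kg. 200 x 162 mm over the rim, 80 mm high, walls flaring outward from a 152 x 114 mm base. Origin: centre of the underside; x along its length towards the yellow end, z up. A caddy put in the same way round nests, as slots pass the lugs; turned 180 degrees about the vertical it rests on the lugs.
- crate_floor (a point): Centre of the crate's inner floor, 4 mm above its underside; the floor is about 146 x 108 mm (x, y).
- crate_seat (a point): Centre of the plane of the lug ledges, 72 mm above the crate's underside: the stacked caddy's underside centre ends here, with 2.5 mm play each way between sloping stops (top at 80 mm) behind the ledges; lowered more than about 4 mm off or askew it lands on the stops. Lugs: 2 per long wall, 1 per end wall, reaching in to y = +-51 and x = +-70 mm (102 mm clear across).
- crate_yellow (a point): Top of the middle of the crate's yellow end, 95 mm from its origin along +x, 78 mm up.
- caddy: Upper stack-nest crate, same outer shape, slots and lugs, in grey with one yellow end and a lengthwise middle wall carrying a raised black grip; loose, 0.4 kg (varies), balanced under the grip. Origin: centre of the underside; x along its length to its yellow end, z up. Starts nested in the crate, same way round, underside 20 mm above the crate's; about 80 mm straight up frees it.
- caddy_grip (a point): Centre of the caddy's black grip bar, 104 mm above its underside: bar 90 mm long along the caddy's x, 14 mm thick (y), 28 mm high (88 to 116 mm above the underside). The caddy's rim is at 80 mm, so the fingers have free space on both sides.
- caddy_yellow (a point): Top of the middle of the caddy's yellow end, 95 mm from its origin along +x, 78 mm up.
- stapler: Red and black desk stapler standing on its base on the desk, 125 mm long (x), 34 mm wide (y) at the base, 58 mm high, 0.28 kg (varies). Origin: centre of the underside, z up. The red arm on top is 28 mm wide (y), 38 to 58 mm above the underside: grasp across it from above, at its middle. It fits in the crate lengthwise (either end first).
- pad: Green desk pad fixed on the desk, 280 x 240 mm, 2 mm thick, empty. Origin: centre of its underside.
- mug: Bystander: white mug, 80 mm across, 90 mm high, handle at its +y. Origin: centre of the underside.
- tub: Bystander: white plastic tub with a dry plant, 110 mm across, 105 mm high, stalks to about 165 mm. Origin: centre of the underside.
- carton: Bystander: small white and blue cardboard carton, 105 x 165 mm (x, y), 55 mm high. Origin: centre of the underside.

How it is judged:
By the outcome, as a careful person would: the job done as asked, in the order asked, and still so for the second after the job is handed in, with the robot touching nothing.
It also fails if it takes over 72 s, if anything falls off the work surface, if the arm or the gripper's body presses on something with over 40 N, if the wrist force passes 120 N, or if a joint passes its speed limit or range.

## Robot

A 6-joint arm with a two-finger parallel gripper is mounted at the origin on the work surface. World frame = base frame: x ahead of the robot, y to its left, z up, the work surface at z = 0. Lengths are in mm, angles in degrees, forces in N, time in s.
With the tool pointing down it reaches from about 350 to 850 mm from the base axis. Payload 8.1 kg.
Tool frame: the origin (TCP) lies midway between the tips of the shut fingers; the grasp point (between the pads) lies 19 mm behind it (r.grip_point_offset is the distance from the TCP to the grasp point, in mm); z points along the fingers, y is the line along which they close (so a half turn about z gives the same grasp; the last joint's range is limited). The gripper opens to 85 mm and grips with 20 to 120 N. Pads are 22 mm wide; open, the fingers measure 114 mm over their backs; the gripper's body (76 mm by 85 mm) begins 54 mm behind the grasp point. The pads swing forward as they close: fully open they stand 13 mm farther back than shut.
Start: joints at [62.086, 7.471, 85.268, -0, 87.261, -4.893], TCP at [234.625, 552.228, 195.792] pointing down, gripper open.
Joint ranges: [-169.43, 169.43], [-51.17, 129.36], [1.28, 143.12], [-76.62, 256.62], [0, 156.53], [-152.29, 152.29]. Speed limits (degrees/s): [136.94, 136.94, 159.86, 180, 180, 180].

## Interface

Orientations are given as [roll, pitch, yaw] about the fixed x, y, z axes, in that order (R = Rz(yaw) Ry(pitch) Rx(roll)).
In Python, from bench import r gives the robot as it stands.
- The arm moves only by the shell command python3 -m inch 'ROWS' [FORCE]. ROWS is JSON, one flat list of numbers, 7 for each row, row after row: the shift along the world's x, y, z in m, then the turn, a rotation vector about the world's x, y, z in degrees, then the closure in counts, from 0 (fully open) to 255 (shut). A call has 1 to 10 rows; each row shifts and turns the commanded pose from where the row before left it; what a row does not reach is not made up. A row lasts 1/10 s, in which the tool goes at most 50 mm and 8.59 degrees, less where a joint would pass 70% of its speed; a pose out of reach is approached as far as the arm can. A call with a gripper value outside its range is refused whole. The fingers move at their own pace and stop on an object; FORCE is the grip in N (left out, the last holds). Time passes only in rows, so rows that do not move let the fingers close. It gives the time, the measured TCP pose, the force and the opening at its end, in the units of the state.
- r.sense(): the state, without advancing time (a new reading comes with each control period).
- r.snapshot(name): name is "scene" or "side" or "wrist"; returns (picture, depth): 420x560x3 uint8, red, green, blue; 420x560 float32, mm along the optical axis (not along the pixel's ray), 0 where there is no reading.
- r.get_calibration(name): a dict with "fovy" (degrees; the focal length in pixels is half the picture's height over the tangent of half this angle, whatever the lens; pixels are square), "cx", "cy" (the principal point, pixels), "position" and "rotation" of the camera in the world; the wrist camera has in their place "tool_from_camera" (4x4, takes a point from camera to tool coordinates, whose origin is the TCP and whose axes are the flange's). Camera axes: x right, y up, looking along -z (the intrinsics and any distortion apply to the point x, -y, -z); pixel columns grow to the right and rows downward; lengths in mm; the calibration is good to about 2 mm. A picture is of the moment at which its call begins: read the wrist's pose just before it. get_calibration takes no time and is no camera call.
- r.hand_in(): hands the job in, once; it reports no verdict.
The state is a dict: "time": time; "joint_pos": joint angles; "qd": joint speeds; "joint_efforts": joint torques, N m; "tool_pos": TCP position; "tcp_rot": TCP orientation; "ft_force": force on the tool from outside, world axes, zero at the start; "wrist_torque": the same for the moment, N m; "finger_gap": finger opening in mm.
Only numpy, scipy, OpenCV 4.12 (cv2) and the standard library are available. Lean on these libraries where they do the work, as an engineer would, in place of code of your own. Each camera call takes 0.05 s, during which the arm holds its last target. There are 200 camera calls.

## Working session

There is one attempt and no reset: what is moved stays moved. The work goes in short steps, Python scripts to look and compute and a shell command to move; the robot and the scene stay as the last step left them, time stands still between calls to the robot, and variables do not carry over. Pictures are saved under pics/ and viewed, on a budget of 10 in all, crops included, one or two more only if the job needs it, and the job is handed in when it is done.

```bash
ls; mkdir -p pics; cat > h.py <<'E'
import numpy as np, cv2
from scipy.spatial.transform import Rotation as R
from bench import r
def cloud(name):
    s=r.sense(); im,d=r.snapshot(name); c=r.get_calibration(name)
    h,w=d.shape; f=h/2/np.tan(np.radians(c["fovy"])/2)
    u,v=np.meshgrid(np.arange(w),np.arange(h))
    P=np.stack([(u-c["cx"])/f*d,-(v-c["cy"])/f*d,-d],-1)
    if "position" in c:
        M=np.array(c["rotation"]); M=M if M.shape==(3,3) else R.from_euler("xyz",M,degrees=True).as_matrix()
        W=P@M.T+np.array(c["position"])
    else:
        T=np.array(c["tool_from_camera"]); W=P@T[:3,:3].T+T[:3,3]
        W=W@R.from_euler("xyz",s["tcp_rot"],degrees=True).as_matrix().T+np.array(s["tool_pos"])
    W[d==0]=np.nan
    return im,d,W
E
python3 - <<'E'
from h import *
for n in("scene","side"):
    im,d,W=cloud(n); np.savez(f"{n}.npz",im=im,W=W); cv2.imwrite(f"pics/{n}0.png",im[:,:,::-1])
    c=r.get_calibration(n); print({k:c[k] for k in c}, np.isnan(W[...,0]).mean())
print(r.sense())
a=cv2.imread("pics/scene0.png");b=cv2.imread("pics/side0.png")
cv2.imwrite("pics/both.png",cv2.resize(np.vstack([a,b]),None,fx=.71,fy=.71))
E
```

```text
pics
{'fovy': 44.92896296537356, 'cx': 278.79099949438006, 'cy': 206.36786862054805, 'position': array([1271.54014685,   57.85854773,  978.93311156]), 'rotation': array([37.01983318,  0.93075784, 92.54008977])} 0.004068877551020408
{'fovy': 42.351525498524246, 'cx': 284.2895966354557, 'cy': 219.944931106749, 'position': array([ 384.25838226, -876.20488172,  915.71769042]), 'rotation': array([ 49.01909835,   0.67843495, -14.32437988])} 0.0039115646258503405
{'time': 0.1, 'joint_pos': array([ 6.20852392e+01,  7.51242511e+00,  8.53239328e+01,  2.55474546e-03,
        8.72620225e+01, -4.89573025e+00]), 'qd': array([ 0.11448105, -0.10009194, -0.19201682,  0.15983246, -0.08216082,
        0.00562992]), 'joint_efforts': array([ 1.78668124e-03, -5.70947278e+01, -5.01946056e+01, -8.00719704e-05,
        8.07767414e-03,  8.56120278e-05]), 'tool_pos': array([234.34544191, 551.72891683, 194.82369056]), 'tcp_rot': array([-1.79902196e+02, -1.09383485e-02,  1.56980836e+02]), 'ft_force': array([-0.2666438 ,  0.67497199, -0.15424943]), 'wrist_torque': array([-0.03538598, -0.02095113, -0.04379747]), 'finger_gap': 85.6218322271227}
```

View pics/scene0.png

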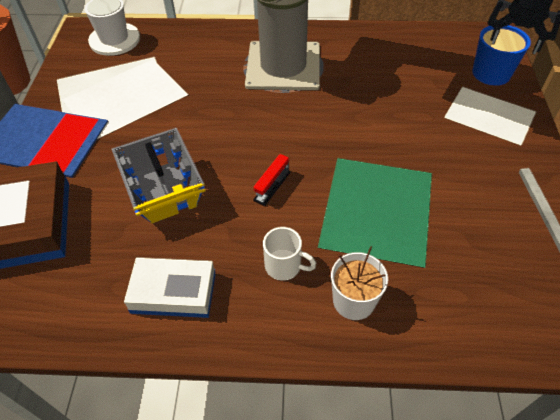

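View pics/side0.png

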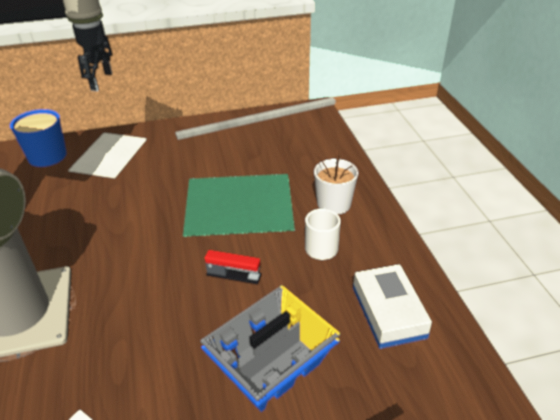

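Scene view: nested caddy/crate at about (160,175) with the yellow end toward the camera, stapler at (272,180), pad at (378,210), mug (283,252), tub (358,285) and carton (170,287). Now I'll measure.

```bash
python3 - <<'E'
from h import *
hsv=lambda im:cv2.cvtColor(im,cv2.COLOR_RGB2HSV)
C={}
for n in("scene","side"):
    z=np.load(n+".npz"); im,W=z["im"],z["W"]; H=hsv(im).astype(int); Z=W[...,2]; X=W[...,0];Y=W[...,1]
    ok=(X>250)&(X<1000)&(abs(Y)<500)
    print(n,"desk z",np.nanmedian(Z[ok]))
    g=ok&(H[...,0]>50)&(H[...,0]<90)&(H[...,1]>80)&(Z<15)
    def rect(m,l):
        q=W[m][:,:2].astype(np.float32)
        if len(q)<5: print(l,len(q));return
        print(l,len(q),np.round(np.array(cv2.minAreaRect(q)[0]),1),np.round(cv2.minAreaRect(q)[1],1),round(cv2.minAreaRect(q)[2],1),"z",np.round(np.nanpercentile(W[m][:,2],[5,50,95]),1))
    rect(g,"pad")
    red=ok&((H[...,0]<8)|(H[...,0]>172))&(H[...,1]>180)&(H[...,2]>110)&(Z>25)&(Z<75)&(X>300)&(abs(Y)<200)
    rect(red,"stapler red")
    yel=ok&(H[...,0]>20)&(H[...,0]<35)&(H[...,1]>150)&(Z>50)
    rect(yel,"yellow")
    # grip: z>100 near
    cr=np.nanmedian(W[yel],0); print("yel med",cr)
    near=(np.hypot(X-cr[0],Y-cr[1])<260)
    bar=near&(Z>110)&(Z<150)&(H[...,2]<60)
    rect(bar&(Z>128),"bar top"); rect(bar,"bar")
    rim=near&(Z>90)&(Z<106)&(X<cr[0]+40)
    rect(rim,"rim")
    for u,v,l in ([(283,240,"mug"),(358,270,"tub"),(165,275,"carton")] if n=="scene" else []): print(l,W[v,u])
    hi=ok&(Z>30)
    L,lab,st,ce=cv2.connectedComponentsWithStats(hi.astype(np.uint8))
    for i in range(1,L):
        if st[i,4]>150: rect(lab==i,f"blob{ce[i].round()}")
E
```

```text
scene desk z 1.1087499730415402
pad 9375 [519.1 174. ] [386.5 286.7] 79.4 z [-0.3  2.9  6.1]
stapler red 505 [474.1 -11.1] [ 29.4 128.5] 62.2 z [51.3 58.3 61.5]
yellow 887 [ 583.1 -232.2] [ 55.4 156.9] 13.9 z [ 55.7  82.  102.2]
yel med [ 585.29650825 -230.73093843   82.0372484 ]
bar top 199 [ 502.  -275.9] [94.2 14.1] 28.0 z [131.7 136.5 139.3]
bar 238 [ 502.  -275.9] [94.2 14.1] 27.9 z [117.4 135.8 139. ]
rim 1672 [ 501.7 -275.9] [205.8 162.2] 27.7 z [ 91.4  99.2 103. ]
mug [659.75339438  24.76589306  43.7861002 ]
tub [782.5980003  172.7723281  135.26701481]
carton [ 762.50461824 -216.05430638   55.9586483 ]
blob[157. 172.] 3978 [ 501.7 -275.9] [205.8 162.2] 27.7 z [ 40.2  88.6 127.5]
blob[271. 174.] 623 [474.3 -10.8] [ 29.4 128.6] 61.9 z [37.9 57.6 61.4]
blob[ 51. 226.] 1044 [ 636.3 -483.4] [136.2  33.2] 0.0 z [34.1 72.  87.6]
blob[284. 251.] 1332 [708.2  31.8] [106.5  79.1] 39.4 z [34.3 67.2 91.4]
blob[358. 283.] 2814 [779.7 177.5] [109.  108.5] 3.8 z [ 50.1  87.4 117.6]
blob[169. 284.] 4103 [ 775.8 -205.9] [166.5 107.7] 88.5 z [40.2 55.7 58.7]
side desk z 1.2739231854894797
pad 5792 [532.6 244.3] [242.8 277.2] 79.6 z [-0.6  2.7  6. ]
stapler red 696 [474.2 -10.5] [ 33.6 124.2] 61.3 z [44.8 57.4 60.8]
yellow 1287 [ 561.5 -242.3] [ 68.1 157. ] 27.7 z [ 56.9  88.9 102.2]
yel med [ 580.91941263 -237.16514476   88.93937027]
bar top 313 [ 500.7 -277. ] [85.7 14. ] 27.3 z [129.4 135.2 138.3]
bar 527 [ 500.5 -277.1] [86.2 14. ] 27.3 z [114.2 131.9 138. ]
rim 2993 [ 501.9 -273.6] [202.5 165.6] 27.6 z [ 91.3  98.8 102.3]
blob[335. 181.] 1685 [779.  179.1] [110.5 111.7] 23.5 z [ 38.9  86.8 118.9]
blob[322. 229.] 1220 [700.9  27.6] [97.1 80.9] 34.4 z [34.2 65.8 90.3]
blob[232. 261.] 837 [474.2 -10.5] [ 33.6 124.2] 61.3 z [32.4 56.7 60.6]
blob[392. 302.] 3658 [ 775.  -204.5] [169. 107.] 89.1 z [37.3 54.9 57.9]
blob[270. 341.] 7846 [ 501.8 -273.6] [202.9 165.7] 27.7 z [ 40.1  86.7 127.8]
```

Crate is at about (501,-275) with yaw 27.7, stapler at (474,-11) with yaw -28, pad at (532,244) with yaw -10.4. The tool's closing direction is yaw-90, so I take yaw 27.7 for the grip. On the pad I set the caddy at heading about 170, which lets me regrasp it a half turn round.

```bash
python3 -m inch '[0.0134,-0.0414,0,0,0,-6.46,0, 0.0134,-0.0414,0,0,0,-6.46,0, 0.0134,-0.0414,0,0,0,-6.46,0, 0.0134,-0.0414,0,0,0,-6.46,0, 0.0134,-0.0414,0,0,0,-6.46,0, 0.0134,-0.0414,0,0,0,-6.46,0, 0.0134,-0.0414,0,0,0,-6.46,0, 0.0134,-0.0414,0,0,0,-6.46,0, 0.0134,-0.0414,0,0,0,-6.46,0, 0.0134,-0.0414,0,0,0,-6.46,0]' 60
python3 -m inch '[0.0134,-0.0414,0,0,0,-6.46,0, 0.0134,-0.0414,0,0,0,-6.46,0, 0.0134,-0.0414,0,0,0,-6.46,0, 0.0134,-0.0414,0,0,0,-6.46,0, 0.0134,-0.0414,0,0,0,-6.46,0, 0.0134,-0.0414,0,0,0,-6.46,0, 0.0134,-0.0414,0,0,0,-6.46,0, 0.0134,-0.0414,0,0,0,-6.46,0, 0.0134,-0.0414,0,0,0,-6.46,0, 0.0134,-0.0414,0,0,0,-6.46,0]'
python3 -m inch '[0,0,0,0,0,0,0]'
cat >> h.py <<'E'
def rect(W,m,l):
    q=W[m][:,:2].astype(np.float32); a=cv2.minAreaRect(q); s=a[1]; ang=a[2]+(90 if s[1]>s[0] else 0)
    print(l,len(q),np.round(a[0],1),np.round(sorted(s),1),"long axis",round((ang+90)%180-90,1),"z",np.round(np.nanpercentile(W[m][:,2],[5,50,95]),1))
E
python3 - <<'E'
from h import *
im,d,W=cloud("wrist"); cv2.imwrite("pics/w1.png",im[:,:,::-1]); s=r.sense(); print(s["tool_pos"],s["tcp_rot"],s["time"])
Z=W[...,2];near=np.hypot(W[...,0]-501,W[...,1]+275)<135
H=cv2.cvtColor(im,cv2.COLOR_RGB2HSV)
rect(W,near&(Z>125)&(Z<150)&(H[...,2]<70),"bar"); rect(W,near&(Z>92)&(Z<150),"rim"); rect(W,near&(Z>60)&(Z<150),"blob")
E
```

```text
time: 1.1
tool_pos: [368.6, 136.6, 195.6]
tcp_rot: [180.0, -0.0, 92.1]
ft_force: [1.2, 0.0, -0.4]
finger_gap: 85.6
time: 2.1
tool_pos: [502.6, -277.5, 195.2]
tcp_rot: [-180.0, 0.0, 27.5]
ft_force: [0.9, 0.4, 0.8]
finger_gap: 85.1
time: 2.2
tool_pos: [502.3, -280.0, 193.7]
tcp_rot: [-179.9, 0.1, 27.3]
ft_force: [0.3, 0.3, 0.4]
finger_gap: 85.7
[ 502.01392781 -277.67082297  194.03825617] [-1.79864343e+02  8.59753436e-02  2.75830874e+01] 2.25
bar 79 [ 501.8 -271.7] [ 8.3 88.6] long axis 22.3 z [133.3 135.  135.8]
rim 15721 [ 502.5 -275.9] [162.9 200.6] long axis 27.7 z [ 93.   99.2 135.6]
blob 27542 [ 502.5 -275.9] [162.9 200.6] long axis 27.7 z [ 65.4  95.3 135. ]
```

View pics/w1.png

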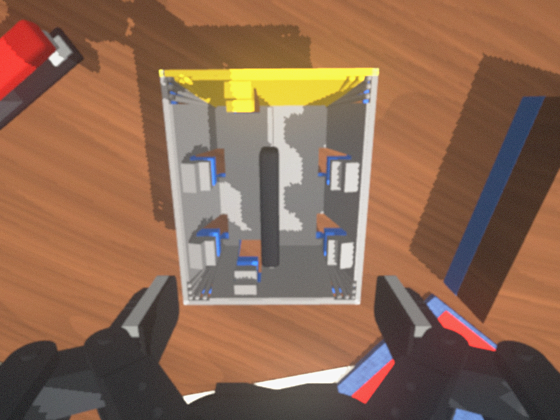

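The wrist view shows the caddy centred at about (270,190), the grip bar at (269,207), and the fingers straddling it squarely. Commanded pose matches the rim centre, so I descend and grip.

```bash
python3 -m inch '[0,0,-0.025,0,0,0,0, 0,0,-0.025,0,0,0,0, 0,0,-0.02,0,0,0,0, 0,0,-0.015,0,0,0,0, 0,0,-0.006,0,0,0,0, 0,0,0,0,0,0,100, 0,0,0,0,0,0,220, 0,0,0,0,0,0,255, 0,0,0,0,0,0,255, 0,0,0,0,0,0,255]' 60; python3 -m inch '[0,0,0,0,0,0,255, 0,0,0,0,0,0,255, 0,0,0,0,0,0,255, 0,0,0,0,0,0,255]'
```

```text
time: 3.25
tool_pos: [503.0, -276.0, 105.5]
tcp_rot: [179.9, -0.0, 27.8]
ft_force: [0.6, -0.1, 0.3]
finger_gap: 12.5
time: 3.65
tool_pos: [502.6, -275.8, 104.7]
tcp_rot: [-180.0, 0.0, 27.8]
ft_force: [0.2, 1.0, -0.0]
finger_gap: 0.2
```

```bash
python3 - <<'E'
from h import *
a,_,W=cloud("wrist"); b,_,V=cloud("side"); s=r.sense(); print(s["tool_pos"],s["finger_gap"])
cv2.imwrite("pics/w2.png",np.hstack([cv2.resize(a,(400,300)),cv2.resize(b[230:420,160:400],(400,300))])[:,:,::-1])
E
```

```text
[ 502.58416361 -275.77771464  104.74052137] -0.15537132777937337
```

View pics/w2.png

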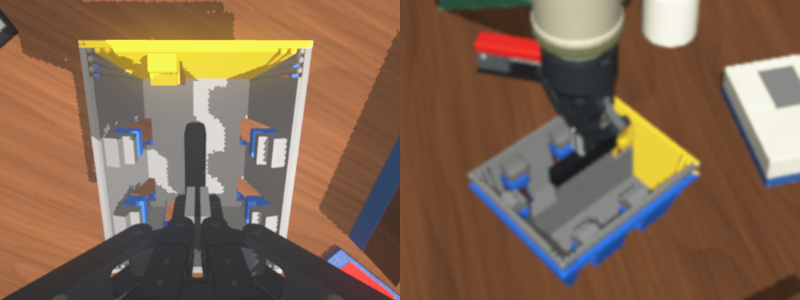

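The fingers look to be on the bar at (195,180), while the gap reads 0. A small lift will show through the force whether it is held.

```bash
python3 -m inch '[0,0,0.005,0,0,0,255, 0,0,0.005,0,0,0,255, 0,0,0.005,0,0,0,255, 0,0,0,0,0,0,255, 0,0,0,0,0,0,255]'
python3 - <<'E'
from h import *
for i in range(3):
    s=r.sense(); print(s["tool_pos"],s["ft_force"],s["finger_gap"])
    im,d,W=cloud("side")
Z=W[...,2]; near=np.hypot(W[...,0]-502,W[...,1]+275)<135
H=cv2.cvtColor(im,cv2.COLOR_RGB2HSV)
y=near&(H[...,0]>20)&(H[...,0]<35)&(H[...,1]>150)
print("yellow top z",np.nanpercentile(Z[y],[90,97,99.5]))
E
```

```text
time: 4.25
tool_pos: [502.9, -275.9, 120.2]
tcp_rot: [180.0, -0.0, 27.8]
ft_force: [0.2, -0.4, 0.4]
finger_gap: -0.1
[ 502.86443756 -275.94486502  120.20851476] [ 0.15101209 -0.36549117  0.38470528] -0.14958198435323078
[ 502.67107171 -275.81809007  119.86399995] [ 0.60912624 -0.01915595 -0.85921536] 0.31667043782062426
[ 502.5342584  -275.68317015  119.64332059] [0.03891768 0.56373956 0.28118086] 0.3476581513304292
yellow top z [100.33952479 102.91825291 242.13029196]
```

Not held. Looking closer.

```bash
python3 - <<'E'
from h import *
a,_,W=cloud("wrist"); b,_,V=cloud("side"); c,_,U=cloud("scene")
np.savez("w3.npz",a=a,W=W)
L=np.vstack([cv2.resize(b[270:400,200:340],(400,300)),cv2.resize(c[115:220,100:220],(400,300))])
cv2.imwrite("pics/w3.png",np.hstack([cv2.resize(a[100:420,120:400],(400,600)),L])[:,:,::-1])
# bar top and fingers in wrist cloud, in caddy frame
th=np.radians(27.7); P=W-np.array([502.5,-275.9,0]); cx=P[...,0]*np.cos(th)+P[...,1]*np.sin(th); cy=-P[...,0]*np.sin(th)+P[...,1]*np.cos(th)
for v in range(150,420,15): print(v,[(int(cx[v,u]),int(cy[v,u]),int(W[v,u,2])) if W[v,u,2]==W[v,u,2] else None for u in (245,255,265,272,280,290,300)])
E
```

```text
150 [(42, 23, 24), (42, 15, 23), (42, 7, 23), (49, 1, 79), (42, -4, 24), (42, -12, 22), (42, -19, 24)]
165 [(30, 24, 24), (30, 16, 22), (30, 7, 23), (40, 1, 80), (39, -3, 78), (30, -12, 23), (30, -20, 24)]
180 [(17, 24, 23), (17, 16, 23), (42, 4, 135), (42, 0, 136), (42, -2, 134), (17, -12, 22), (18, -20, 23)]
195 [(5, 24, 22), (5, 16, 23), (35, 4, 136), (35, 0, 136), (35, -2, 136), (5, -12, 22), (5, -20, 23)]
210 [(-7, 25, 24), (-7, 16, 23), (27, 4, 136), (27, 1, 136), (27, -2, 135), (-7, -12, 23), (-7, -21, 24)]
225 [(-20, 25, 24), (-20, 16, 24), (19, 4, 135), (19, 1, 136), (19, -2, 136), (-20, -12, 24), (-20, -21, 24)]
240 [(-35, 26, 23), (-35, 17, 23), (10, 4, 135), (10, 1, 135), (11, -3, 136), (-35, -13, 23), (-34, -21, 23)]
255 [(-48, 26, 24), (-49, 17, 23), (2, 4, 134), (2, 1, 135), (2, -3, 135), (-49, -13, 23), (-49, -22, 23)]
270 [(-64, 26, 23), (-64, 17, 23), (10, 3, 167), (10, 0, 167), (10, -2, 167), (10, -6, 167), (-63, -22, 23)]
285 [(6, 11, 173), (6, 7, 173), (10, 3, 179), (10, 0, 179), (10, -2, 180), (10, -6, 180), (6, -10, 173)]
300 [(6, 10, 184), (6, 6, 184), (10, 2, 191), (9, 0, 189), (10, -2, 191), (10, -6, 190), (6, -10, 184)]
315 [(11, 9, 201), (11, 5, 200), (10, 2, 200), (6, 0, 193), (5, -2, 192), (11, -5, 200), (11, -8, 201)]
330 [(11, 8, 208), (11, 5, 209), (11, 2, 209), (1, 0, 195), (-1, -2, 191), (11, -5, 209), (11, -8, 208)]
345 [(16, 7, 221), (16, 4, 222), (10, 2, 214), (-3, 0, 196), (-7, -2, 192), (14, -4, 218), (16, -7, 222)]
360 [(16, 6, 227), (16, 4, 227), (-4, 2, 203), None, (-95, -3, 99), (8, -5, 218), (17, -6, 228)]
375 [(15, 6, 231), (17, 3, 233), (-8, 2, 206), (-203, 3, 0), (-203, -5, 0), (4, -5, 219), (16, -6, 232)]
390 [(16, 5, 237), (13, 3, 233), (9, 1, 230), (9, 0, 229), (9, -2, 229), (9, -4, 230), (16, -6, 236)]
405 [(17, 5, 241), (9, 3, 234), (10, 1, 235), (11, 0, 235), (10, -1, 235), (11, -4, 235), (11, -6, 236)]
```

View pics/w3.png

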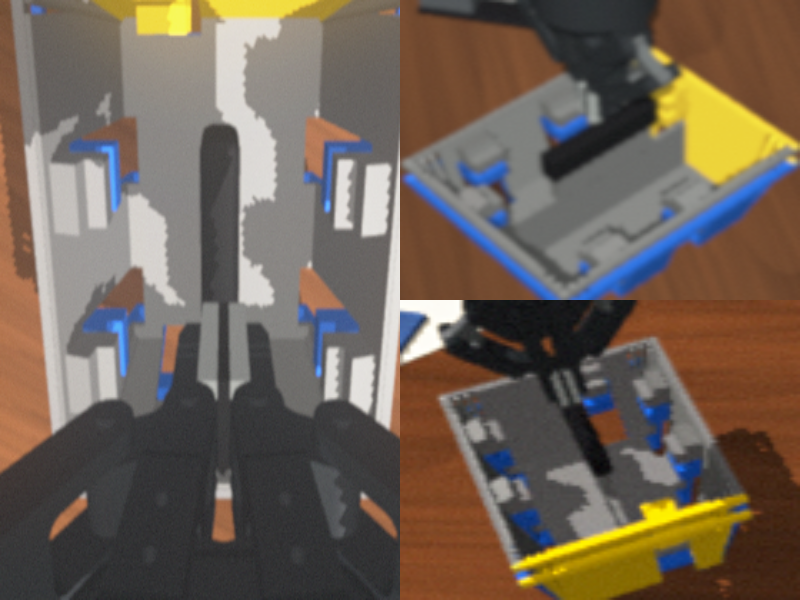

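```bash
python3 - <<'E'
from h import *
print(r.grip_point_offset, r.get_calibration("wrist"))
z=np.load("w3.npz"); W=z["W"]
for v in range(252,276,2): print(v,W[v,[255,262,272,282,290],2].round(0))
for n in("side","scene"):
    im,d,V=cloud(n)
    m=(np.hypot(V[...,0]-502,V[...,1]+275)<14)&(V[...,2]>125)
    print(n,np.histogram(V[m][:,2],bins=range(125,230,5)))
s=r.sense();print(s["tool_pos"],s["joint_pos"])
E
```

```text
18.700000000000003 {'fovy': 63.49077897833716, 'cx': 276.1032399076199, 'cy': 212.9020197984155, 'tool_from_camera': array([[-1.77001385e-04,  9.52111163e-01,  3.05752028e-01,
         7.75241106e+01],
       [ 9.99999972e-01,  2.16485251e-04, -9.52296025e-05,
         1.27594178e+00],
       [-1.56859972e-04,  3.05752003e-01, -9.52111174e-01,
        -1.77727808e+02],
       [ 0.00000000e+00,  0.00000000e+00,  0.00000000e+00,
         1.00000000e+00]])}
252 [ 23. 134. 136. 136.  23.]
254 [ 24. 133. 135. 136.  24.]
256 [ 22. 134. 136. 135.  25.]
258 [ 24. 134. 135. 135.  24.]
260 [ 23. 135. 135. 135.  24.]
262 [ 23. 159. 159. 160. 159.]
264 [ 24. 162. 162. 162. 162.]
266 [ 24. 164. 163. 164. 164.]
268 [ 24. 165. 167. 166. 165.]
270 [ 23. 167. 167. 168. 167.]
272 [161. 169. 169. 169. 170.]
274 [164. 173. 171. 171. 171.]
side (array([20, 36, 67,  1,  0,  1,  3, 17, 21, 18, 20, 20, 13, 11,  6, 10, 19,
        6,  2,  5]), array([125, 130, 135, 140, 145, 150, 155, 160, 165, 170, 175, 180, 185,
       190, 195, 200, 205, 210, 215, 220, 225]))
scene (array([ 1,  6, 45,  2,  0,  0,  4, 14, 17, 22, 17, 18, 18, 20, 11, 22, 16,
       11,  4,  2]), array([125, 130, 135, 140, 145, 150, 155, 160, 165, 170, 175, 180, 185,
       190, 195, 200, 205, 210, 215, 220, 225]))
[ 502.51664699 -275.70535085  119.60051486] [-3.38755742e+01  6.10862446e+00  9.47988812e+01 -8.74330985e-04
  7.91115552e+01  2.83457856e+01]
```

Three cameras agree that the fingertips sit about 38 mm higher than the reported TCP (158 against 120), so the fingers closed above the bar. The grasp point is therefore about 57 mm above the reported TCP. I open, go down to TCP z 67 and watch the force.

```bash
python3 -m inch '[0,0,0,0,0,0,0, 0,0,0,0,0,0,0, 0,0,0,0,0,0,0, 0,0,0,0,0,0,0, 0,0,0,0,0,0,0, 0,0,-0.01,0,0,0,0, 0,0,-0.01,0,0,0,0, 0,0,-0.01,0,0,0,0]' 60; python3 -m inch '[0,0,-0.01,0,0,0,0, 0,0,-0.008,0,0,0,0, 0,0,-0.005,0,0,0,0, 0,0,0,0,0,0,0]'; python3 -m inch '[0,0,0,0,0,0,150, 0,0,0,0,0,0,220, 0,0,0,0,0,0,255, 0,0,0,0,0,0,255, 0,0,0,0,0,0,255, 0,0,0,0,0,0,255, 0,0,0,0,0,0,255]'
```

```text
time: 5.45
tool_pos: [502.2, -275.5, 88.3]
tcp_rot: [-179.9, 0.0, 27.8]
ft_force: [-0.1, 0.8, 0.2]
finger_gap: 85.4
time: 5.85
tool_pos: [502.0, -275.4, 65.6]
tcp_rot: [-179.9, 0.1, 27.8]
ft_force: [-0.3, 0.1, 0.6]
finger_gap: 85.2
time: 6.55
tool_pos: [502.7, -275.5, 67.1]
tcp_rot: [-180.0, -0.0, 27.8]
ft_force: [-2.7, 3.3, 5.1]
finger_gap: 13.2
```

Gripped at 13.2 mm. Lifting straight up.

```bash
python3 -m inch '[0,0,0.004,0,0,0,255, 0,0,0.008,0,0,0,255, 0,0,0.012,0,0,0,255, 0,0,0.012,0,0,0,255, 0,0,0.012,0,0,0,255, 0,0,0.012,0,0,0,255, 0,0,0.012,0,0,0,255, 0,0,0.012,0,0,0,255, 0,0,0.012,0,0,0,255, 0,0,0.012,0,0,0,255]'; python3 -m inch '[0,0,0.012,0,0,0,255, 0,0,0,0,0,0,255]'
python3 - <<'E'
from h import *
im,d,W=cloud("side");H=cv2.cvtColor(im,cv2.COLOR_RGB2HSV).astype(int)
Z=W[...,2];near=(np.hypot(W[...,0]-502,W[...,1]+275)<140)
b=near&(H[...,0]>100)&(H[...,0]<125)&(H[...,1]>150)&(Z>70)&(Z<95); rect(W,b,"blue rim")
y=near&(H[...,0]>20)&(H[...,0]<35)&(H[...,1]>150); print(np.histogram(Z[y],bins=range(0,240,20)))
s=r.sense();print(s["tool_pos"],s["ft_force"],s["finger_gap"])
E
```

```text
time: 7.55
tool_pos: [502.6, -275.7, 175.8]
tcp_rot: [180.0, -0.0, 27.8]
ft_force: [0.6, 0.0, -4.2]
finger_gap: 13.6
time: 7.75
tool_pos: [503.8, -276.6, 189.5]
tcp_rot: [179.8, -0.1, 27.8]
ft_force: [0.3, 0.2, -4.6]
finger_gap: 13.3
blue rim 1498 [ 498.  -276.6] [162.9 193.3] long axis 27.6 z [72.  79.4 82.3]
(array([111, 185, 165, 194,  52,   0,   0,  82, 194, 275, 437]), array([  0,  20,  40,  60,  80, 100, 120, 140, 160, 180, 200, 220]))
[ 503.29086421 -276.2280177   188.08611621] [ 0.06667737 -0.22407085 -5.35955594] 13.505247891890129
```

Caddy is free, weight about 4.6 N, crate still in place. Carrying it to the pad.

```bash
python3 -m inch '[0.00135,0.013,0,0,0,4,255, 0.00135,0.026,0,0,0,7.2,255, 0.00135,0.026,0,0,0,7.2,255, 0.00135,0.026,0,0,0,7.2,255, 0.00135,0.026,0,0,0,7.2,255, 0.00135,0.026,0,0,0,7.2,255, 0.00135,0.026,0,0,0,7.2,255, 0.00135,0.026,0,0,0,7.2,255, 0.00135,0.026,0,0,0,7.2,255, 0.00135,0.026,0,0,0,7.2,255]'
python3 -m inch '[0.00135,0.026,0,0,0,7.2,255, 0.00135,0.026,0,0,0,7.2,255, 0.00135,0.026,0,0,0,7.2,255, 0.00135,0.026,0,0,0,7.2,255, 0.00135,0.026,0,0,0,7.2,255, 0.00135,0.026,0,0,0,7.2,255, 0.00135,0.026,0,0,0,7.2,255, 0.00135,0.026,0,0,0,7.2,255, 0.00135,0.026,0,0,0,7.2,255, 0.00135,0.026,0,0,0,6,255]'
python3 -m inch '[0,0.0125,-0.015,0,0,2.2,255, 0,0,-0.02,0,0,0,255, 0,0,-0.02,0,0,0,255, 0,0,-0.02,0,0,0,255, 0,0,-0.02,0,0,0,255, 0,0,-0.015,0,0,0,255, 0,0,-0.01,0,0,0,255, 0,0,0,0,0,0,255]'
python3 - <<'E'
from h import *
im,d,W=cloud("side");s=r.sense();print(s["tool_pos"],s["tcp_rot"],s["ft_force"])
Z=W[...,2];near=(np.hypot(W[...,0]-530,W[...,1]-244)<140)
print(np.histogram(Z[near&(Z>50)&(Z<125)],bins=range(50,126,5)))
H=cv2.cvtColor(im,cv2.COLOR_RGB2HSV).astype(int)
y=(np.hypot(W[...,0]-530,W[...,1]-244)<160)&(H[...,0]>20)&(H[...,0]<35)&(H[...,1]>150)&(Z>5); print(np.nanmedian(W[y],0),np.nanpercentile(Z[y],[2,98]))
E
```

```text
time: 8.8
tool_pos: [515.5, -27.6, 185.8]
tcp_rot: [-179.9, -0.0, 96.9]
ft_force: [0.7, -0.1, -5.5]
finger_gap: 12.8
time: 9.8
tool_pos: [529.0, 232.2, 185.7]
tcp_rot: [-180.0, -0.1, 167.7]
ft_force: [0.8, 0.3, -4.8]
finger_gap: 13.3
time: 10.6
tool_pos: [528.1, 242.9, 64.4]
tcp_rot: [-179.9, -0.2, 169.5]
ft_force: [-0.7, -0.5, -4.9]
finger_gap: 13.0
[529.06016843 243.35985295  65.95682038] [-1.79950103e+02 -7.82340524e-02  1.69553267e+02] [-0.33699518  0.60138542 -4.02492753]
(array([166, 191, 178, 187, 207, 232, 254, 248, 353, 653, 112,  37,  49,
        65,  55]), array([ 50,  55,  60,  65,  70,  75,  80,  85,  90,  95, 100, 105, 110,
       115, 120, 125]))
[439.83491466 244.63684915  93.28236541] [ 49.01335312 100.74579483]
```

```bash
python3 -m inch '[0,0,-0.006,0,0,0,255, 0,0,-0.005,0,0,0,255, 0,0,-0.003,0,0,0,255, 0,0,-0.002,0,0,0,255, 0,0,0,0,0,0,255]'; python3 -m inch '[0,0,-0.001,0,0,0,255, 0,0,-0.001,0,0,0,255, 0,0,0,0,0,0,255]'; python3 -m inch '[0,0,-0.001,0,0,0,255, 0,0,0,0,0,0,255]'
```

```text
time: 11.15
tool_pos: [529.5, 243.7, 50.5]
tcp_rot: [-180.0, -0.0, 169.6]
ft_force: [1.0, -0.5, -5.2]
finger_gap: 13.4
time: 11.45
tool_pos: [530.0, 243.8, 49.5]
tcp_rot: [180.0, 0.0, 169.6]
ft_force: [-1.1, -0.9, 0.8]
finger_gap: 13.4
time: 11.65
tool_pos: [530.1, 243.8, 49.5]
tcp_rot: [180.0, 0.1, 169.6]
ft_force: [-5.9, -2.4, 7.6]
finger_gap: 13.1
```

Touched down. Easing off, releasing, and moving over the stapler.

```bash
python3 -m inch '[0,0,0.001,0,0,0,255, 0,0,0,0,0,0,200, 0,0,0,0,0,0,100, 0,0,0,0,0,0,0, 0,0,0,0,0,0,0, 0,0,0,0,0,0,0, 0,0,0.01,0,0,0,0, 0,0,0.03,0,0,0,0, 0,0,0.04,0,0,0,0, 0,0,0.02,0,0,0,0]'
python3 -m inch '[-0.0056,-0.0255,0,0,0,-1.76,0, -0.0056,-0.0255,0,0,0,-1.76,0, -0.0056,-0.0255,0,0,0,-1.76,0, -0.0056,-0.0255,0,0,0,-1.76,0, -0.0056,-0.0255,0,0,0,-1.76,0, -0.0056,-0.0255,0,0,0,-1.76,0, -0.0056,-0.0255,0,0,0,-1.76,0, -0.0056,-0.0255,0,0,0,-1.76,0, -0.0056,-0.0255,0,0,0,-1.76,0, -0.0056,-0.0255,0,0,0,-1.76,0]'
python3 -m inch '[0,0,0,0,0,0,0, 0,0,0,0,0,0,0]'
python3 - <<'E'
from h import *
im,d,W=cloud("wrist"); a,_,V=cloud("scene"); b,_,S=cloud("side")
s=r.sense();print(s["tool_pos"],s["tcp_rot"],s["finger_gap"])
cv2.imwrite("pics/w4.png",np.hstack([cv2.resize(im,(400,300)),cv2.resize(a[100:310],(400,150))[:, :] if 0 else cv2.resize(a,(400,300))])[:,:,::-1])
def red(im,W,n,zl,zh):
    H=cv2.cvtColor(im,cv2.COLOR_RGB2HSV).astype(int)
    m=((H[...,0]<8)|(H[...,0]>172))&(H[...,1]>180)&(W[...,2]>zl)&(W[...,2]<zh)&(np.hypot(W[...,0]-474,W[...,1]+11)<90); rect(W,m,n)
red(im,W,"red wrist top",48,70); red(im,W,"red wrist",30,70); red(b,S,"red side",48,70)
# crate & caddy
for n,q,Q in(("scene",a,V),("side",b,S)):
    H=cv2.cvtColor(q,cv2.COLOR_RGB2HSV).astype(int);Z=Q[...,2]
    rect(Q,(np.hypot(Q[...,0]-502,Q[...,1]+276)<140)&(Z>72)&(Z<90),n+" crate rim")
    rect(Q,(np.hypot(Q[...,0]-530,Q[...,1]-244)<140)&(Z>75)&(Z<90),n+" caddy rim")
    rect(Q,(np.hypot(Q[...,0]-530,Q[...,1]-244)<70)&(Z>112)&(Z<125),n+" caddy bar")
    y=(H[...,0]>20)&(H[...,0]<35)&(H[...,1]>150)&(Z>40)&(Q[...,0]<650)&(Q[...,0]>380)&(abs(Q[...,1])<400)
    for sgn in(1,-1): print("yellow",np.nanmedian(Q[y&(sgn*Q[...,1]>100)],0))
E
```

```text
time: 12.65
tool_pos: [531.3, 244.3, 153.5]
tcp_rot: [179.9, 0.3, 169.6]
ft_force: [0.6, 0.5, 0.4]
finger_gap: 85.7
time: 13.65
tool_pos: [473.6, -12.3, 149.8]
tcp_rot: [180.0, 0.1, 151.9]
ft_force: [1.0, -0.8, -0.2]
finger_gap: 85.7
time: 13.85
tool_pos: [473.9, -11.5, 149.6]
tcp_rot: [180.0, 0.1, 151.9]
ft_force: [0.1, 0.3, 0.3]
finger_gap: 85.3
[473.86792942 -10.53189908 149.11830235] [1.79977201e+02 1.45201995e-02 1.52041612e+02] 85.28350654427989
red wrist top 4400 [474.4 -10.4] [ 27.9 122.6] long axis -28.2 z [55.4 57.3 58.5]
red wrist 4400 [474.4 -10.4] [ 27.9 122.6] long axis -28.2 z [55.4 57.3 58.5]
red side 615 [473.9 -11.2] [ 32.6 123.4] long axis -27.4 z [49.9 57.8 61. ]
scene crate rim 1530 [ 501.5 -275.9] [162.6 206.3] long axis 27.8 z [73.2 79.6 83.5]
scene caddy rim 1595 [528.6 241.9] [162.5 206.9] long axis -10.4 z [75.9 81.9 85.2]
scene caddy bar 206 [529.  241.6] [14.  91.6] long axis -10.4 z [114.5 118.6 121.6]
yellow [443.89079414 259.30689961  71.94515403]
yellow [ 584.8283888  -235.48962546   77.3137125 ]
side crate rim 2554 [ 501.8 -273.6] [164.9 203.3] long axis 28.0 z [73.  79.4 82.6]
side caddy rim 812 [528.1 243.5] [170.5 200.6] long axis -10.3 z [76.1 81.7 85.7]
side caddy bar 53 [559.2 237.6] [19.1 26.9] long axis -4.7 z [113.3 117.8 120.7]
yellow [439.74229742 251.9588475   80.19570543]
yellow [ 582.34330261 -234.24556801   71.00795793]
```

View pics/w4.png

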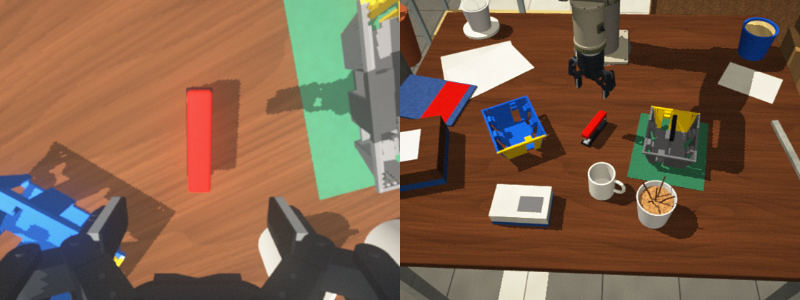

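Wrist view: stapler at (200,140), aligned between the fingers. Scene view: caddy standing on the pad with its yellow end toward the robot, crate in place, bystanders untouched. Descend and grasp.

```bash
python3 -m inch '[0,0.0005,-0.04,0,0,0,0, 0,0,-0.04,0,0,0,0, 0,0,-0.03,0,0,0,0, 0,0,-0.02,0,0,0,0, 0,0,-0.015,0,0,0,0, 0,0,-0.01,0,0,0,0, 0,0,0,0,0,0,0]' 50; python3 -m inch '[0,0,0,0,0,0,80, 0,0,0,0,0,0,140, 0,0,0,0,0,0,200, 0,0,0,0,0,0,255, 0,0,0,0,0,0,255, 0,0,0,0,0,0,255, 0,0,0,0,0,0,255]';  python3 -m inch '[0,0,0.004,0,0,0,255, 0,0,0.008,0,0,0,255, 0,0,0.02,0,0,0,255, 0,0,0,0,0,0,255]'
```

```text
time: 14.7
tool_pos: [472.4, -10.0, -7.6]
tcp_rot: [-179.9, -0.2, 152.0]
ft_force: [-0.6, 0.1, -0.2]
finger_gap: 85.6
time: 15.4
tool_pos: [474.4, -10.8, -5.4]
tcp_rot: [180.0, 0.1, 152.0]
ft_force: [-0.6, 2.4, 5.7]
finger_gap: 27.3
time: 15.8
tool_pos: [475.5, -11.1, 28.3]
tcp_rot: [179.9, 0.2, 152.0]
ft_force: [0.9, -0.2, -3.4]
finger_gap: 27.2
```

```bash
python3 -m inch '[0,0,0.03,0,0,0,255, 0,0,0.04,0,0,0,255, 0,0,0.03,0,0,0,255, 0.00187,-0.0177,0.01,0,0,-8.28,255, 0.00187,-0.0177,0,0,0,-8.28,255, 0.00187,-0.0177,0,0,0,-8.28,255, 0.00187,-0.0177,0,0,0,-8.28,255, 0.00187,-0.0177,0,0,0,-8.28,255, 0.00187,-0.0177,0,0,0,-8.28,255, 0.00187,-0.0177,0,0,0,-8.28,255]'
python3 -m inch '[0.00187,-0.0177,0,0,0,-8.28,255, 0.00187,-0.0177,0,0,0,-8.28,255, 0.00187,-0.0177,0,0,0,-8.28,255, 0.00187,-0.0177,0,0,0,-8.28,255, 0.00187,-0.0177,0,0,0,-8.28,255, 0.00187,-0.0177,0,0,0,-8.28,255, 0.00187,-0.0177,0,0,0,-8.28,255, 0.00187,-0.0177,0,0,0,-8.28,255, 0,0,0,0,0,0,255, 0,0,0,0,0,0,255]'
python3 - <<'E'
from h import *
im,d,W=cloud("wrist");b,_,S=cloud("side"); s=r.sense();print(s["tool_pos"],s["tcp_rot"],s["ft_force"],s["finger_gap"])
cv2.imwrite("pics/w5.png",np.hstack([cv2.resize(im,(400,300)),cv2.resize(b[200:420,160:453],(400,300))])[:,:,::-1])
Z=W[...,2];rect(W,(np.hypot(W[...,0]-502,W[...,1]+276)<140)&(Z>72)&(Z<86),"crate rim")
Z=S[...,2];rect(S,(np.hypot(S[...,0]-502,S[...,1]+276)<100)&(Z>135)&(Z<205)&((cv2.cvtColor(b,cv2.COLOR_RGB2HSV)[...,0]<8))&(cv2.cvtColor(b,cv2.COLOR_RGB2HSV)[...,1]>180),"red")
E
```

```text
time: 16.8
tool_pos: [486.3, -135.3, 134.8]
tcp_rot: [-179.9, -0.0, 93.7]
ft_force: [-0.7, 0.9, -4.1]
finger_gap: 27.8
time: 17.8
tool_pos: [501.1, -276.1, 134.8]
tcp_rot: [-179.9, 0.0, 27.9]
ft_force: [-0.4, 0.7, -4.1]
finger_gap: 27.5
[ 501.35178611 -275.46921452  135.10740565] [-1.79929328e+02  1.97217679e-02  2.79150358e+01] [-0.99632766  0.02244162 -3.53633829] 27.093534365775728
crate rim 15230 [ 506.4 -274.3] [163.5 192.3] long axis 27.9 z [72.6 79.1 80.8]
red 619 [ 500.2 -276.9] [ 30.8 124.1] long axis 26.7 z [188.3 198.1 200.6]
```

View pics/w5.png

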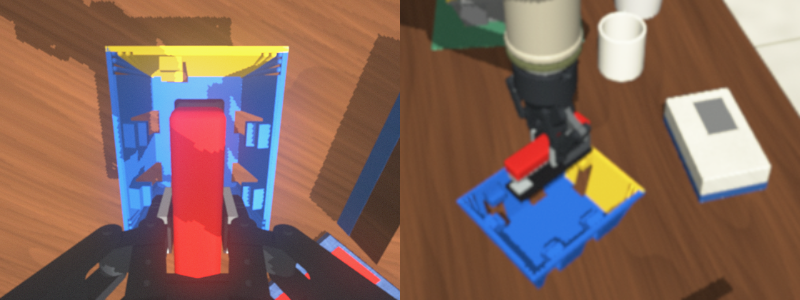

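Stapler is level and centred over the crate, lengthwise. Lowering.

```bash
python3 -m inch '[0,0,-0.02,0,0,0,255, 0,0,-0.025,0,0,0,255, 0,0,-0.025,0,0,0,255, 0,0,-0.02,0,0,0,255, 0,0,-0.02,0,0,0,255, 0,0,-0.01,0,0,0,255, 0,0,-0.01,0,0,0,255, 0,0,0,0,0,0,255]'; python3 -m inch '[0,0,-0.003,0,0,0,255, 0,0,-0.002,0,0,0,255, 0,0,-0.001,0,0,0,255, 0,0,0,0,0,0,255]'; python3 -m inch '[0,0,-0.001,0,0,0,255, 0,0,0,0,0,0,255]'; python3 -m inch '[0,0,-0.001,0,0,0,255, 0,0,0,0,0,0,255]'
```

```text
time: 18.7
tool_pos: [501.0, -275.5, 4.7]
tcp_rot: [-179.9, 0.1, 27.8]
ft_force: [-0.7, 0.7, -4.1]
finger_gap: 27.5
time: 19.1
tool_pos: [501.8, -276.4, 0.1]
tcp_rot: [180.0, -0.0, 27.8]
ft_force: [-0.3, 0.2, -4.5]
finger_gap: 27.5
time: 19.3
tool_pos: [501.9, -276.5, -0.9]
tcp_rot: [180.0, -0.0, 27.8]
ft_force: [0.2, 0.2, -3.9]
finger_gap: 27.3
time: 19.5
tool_pos: [502.0, -276.6, -1.1]
tcp_rot: [180.0, -0.0, 27.8]
ft_force: [-2.3, 2.1, 5.6]
finger_gap: 27.2
```

```bash
python3 -m inch '[0,0,0,0,0,0,170, 0,0,0,0,0,0,150, 0,0,0,0,0,0,130, 0,0,0,0,0,0,120, 0,0,0,0,0,0,120, 0,0,0.01,0,0,0,120, 0,0,0.02,0,0,0,120, 0,0,0.04,0,0,0,120, 0,0,0.05,0,0,0,120, 0,0,0.03,0,0,0,120]'
python3 - <<'E'
from h import *
im,d,W=cloud("wrist");s=r.sense();print(s["tool_pos"],s["finger_gap"])
H=cv2.cvtColor(im,cv2.COLOR_RGB2HSV).astype(int)
cv2.imwrite("pics/w6.png",im[:,:,::-1])
m=((H[...,0]<8)|(H[...,0]>172))&(H[...,1]>180)&(W[...,2]>20)&(W[...,2]<90)&(np.hypot(W[...,0]-502,W[...,1]+276)<90); rect(W,m,"red")
Z=W[...,2];n=(np.hypot(W[...,0]-502,W[...,1]+276)<135)
rect(W,n&(Z>76)&(Z<86),"crate rim")
E
```

```text
time: 20.5
tool_pos: [503.0, -277.1, 153.0]
tcp_rot: [179.7, -0.1, 27.8]
ft_force: [1.1, -1.1, -0.2]
finger_gap: 45.0
[ 505.20809953 -278.59960651  158.17233944] 45.089826309156685
red 226 [ 491.3 -284.5] [26.3 93.8] long axis 28.4 z [58.6 60.6 61.8]
crate rim 11465 [ 502.7 -276. ] [162.8 200.4] long axis 27.7 z [76.7 79.4 80.8]
```

View pics/w6.png

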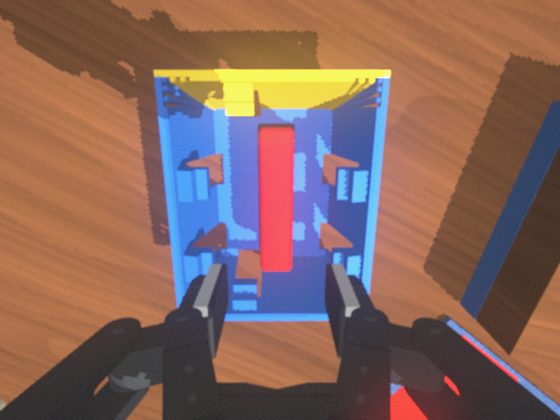

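Stapler lies upright and centred in the crate at (276,200), and the crate is unmoved at (502.7,-276.0), yaw 27.7. Going to regrasp the caddy, half turn round.

```bash
python3 -m inch '[0.00187,0.0347,0,0,0,-2.55,0, 0.00187,0.0347,0,0,0,-2.55,0, 0.00187,0.0347,0,0,0,-2.55,0, 0.00187,0.0347,0,0,0,-2.55,0, 0.00187,0.0347,0,0,0,-2.55,0, 0.00187,0.0347,0,0,0,-2.55,0, 0.00187,0.0347,0,0,0,-2.55,0, 0.00187,0.0347,0,0,0,-2.55,0, 0.00187,0.0347,0,0,0,-2.55,0, 0.00187,0.0347,0,0,0,-2.55,0]' 60
python3 -m inch '[0.00187,0.0347,0,0,0,-2.55,0, 0.00187,0.0347,0,0,0,-2.55,0, 0.00187,0.0347,0,0,0,-2.55,0, 0.00187,0.0347,0,0,0,-2.55,0, 0.00187,0.0347,0,0,0,-2.55,0, 0,0,0.02,0,0,0,0, 0,0,0,0,0,0,0, 0,0,0,0,0,0,0]'
python3 - <<'E'
from h import *
for i in range(2):
    im,d,W=cloud("wrist");s=r.sense();print(s["tool_pos"],s["tcp_rot"],s["finger_gap"])
    Z=W[...,2];n=(np.hypot(W[...,0]-530,W[...,1]-244)<135)
    rect(W,n&(Z>77)&(Z<88),"caddy rim"); rect(W,n&(Z>110)&(Z<125)&(np.hypot(W[...,0]-530,W[...,1]-244)<70),"bar")
E
```

```text
time: 21.55
tool_pos: [520.3, 72.2, 148.4]
tcp_rot: [180.0, -0.0, 2.2]
ft_force: [0.4, -0.7, -0.5]
finger_gap: 85.2
time: 22.35
tool_pos: [530.2, 244.1, 168.3]
tcp_rot: [-180.0, -0.1, -10.5]
ft_force: [-0.5, -0.2, -0.4]
finger_gap: 85.4
[529.79426301 243.68914241 167.62327051] [ 1.79998849e+02 -1.71987228e-02 -1.04942957e+01] 85.59614487165555
caddy rim 12653 [529.1 242. ] [162.8 201.3] long axis -10.4 z [78.1 81.3 82.8]
bar 2317 [530.2 241.9] [14.  89.4] long axis -10.4 z [115.3 117.6 118.7]
[529.50609345 243.42428906 167.16253267] [ 1.79973569e+02  3.02663389e-02 -1.05171093e+01] 85.42010259835324
caddy rim 12530 [529.3 242.1] [162.7 201. ] long axis -10.4 z [78.1 81.3 82.8]
bar 2331 [530.  241.7] [13.9 89.6] long axis -11.0 z [115.5 117.6 118.7]
```

The wrist camera carries about 1.7 mm bias along tool y. The side force at the first grip agrees with that, so the true crate centre is about (501.8,-274.4). Gripping the caddy.

```bash
python3 -m inch '[0,0,-0.03,0,0,0,0, 0,0,-0.03,0,0,0,0, 0,0,-0.03,0,0,0,0, 0,0,-0.019,0,0,0,0, 0,0,-0.01,0,0,0,0, 0,0,0,0,0,0,0, 0,0,0,0,0,0,150, 0,0,0,0,0,0,220, 0,0,0,0,0,0,255, 0,0,0,0,0,0,255]' 60; python3 -m inch '[0,0,0,0,0,0,255, 0,0,0,0,0,0,255, 0,0,0,0,0,0,255, 0,0,0,0,0,0,255]'; python3 -m inch '[0,0,0.005,0,0,0,255, 0,0,0.01,0,0,0,255, 0,0,0.02,0,0,0,255, 0,0,0.025,0,0,0,255, 0,0,0.025,0,0,0,255, 0,0,0.025,0,0,0,255, 0,0,0.025,0,0,0,255, 0,0,0.015,0,0,0,255, 0,0,0,0,0,0,255]'
```

```text
time: 23.45
tool_pos: [530.4, 244.5, 49.8]
tcp_rot: [-180.0, -0.1, -10.5]
ft_force: [-0.4, 0.7, 0.8]
finger_gap: 28.3
time: 23.85
tool_pos: [530.1, 244.3, 49.4]
tcp_rot: [-180.0, -0.0, -10.5]
ft_force: [-1.2, -0.9, 6.3]
finger_gap: 13.4
time: 24.75
tool_pos: [531.1, 244.8, 201.7]
tcp_rot: [-179.9, -0.2, -10.5]
ft_force: [0.7, 0.7, -4.6]
finger_gap: 13.2
```

```bash
python3 -m inch '[-0.0014,-0.0159,0,0,0,1.9,255, -0.0014,-0.0259,0,0,0,1.9,255, -0.0014,-0.0259,0,0,0,1.9,255, -0.0014,-0.0259,0,0,0,1.9,255, -0.0014,-0.0259,0,0,0,1.9,255, -0.0014,-0.0259,0,0,0,1.9,255, -0.0014,-0.0259,0,0,0,1.9,255, -0.0014,-0.0259,0,0,0,1.9,255, -0.0014,-0.0259,0,0,0,1.9,255, -0.0014,-0.0259,0,0,0,1.9,255]'
python3 -m inch '[-0.0014,-0.0259,0,0,0,1.9,255, -0.0014,-0.0259,0,0,0,1.9,255, -0.0014,-0.0259,0,0,0,1.9,255, -0.0014,-0.0259,0,0,0,1.9,255, -0.0014,-0.0259,0,0,0,1.9,255, -0.0014,-0.0259,0,0,0,1.9,255, -0.0014,-0.0259,0,0,0,1.9,255, -0.0014,-0.0259,0,0,0,1.9,255, -0.0014,-0.0259,0,0,0,1.9,255, -0.0014,-0.0259,0,0,0,2,255]'
python3 -m inch '[0,-0.0102,0,0,0,0,255, 0,0,-0.02,0,0,0,255, 0,0,-0.02,0,0,0,255, 0,0,-0.015,0,0,0,255, 0,0,0,0,0,0,255, 0,0,0,0,0,0,255]'
python3 - <<'E'
from h import *
for n in("scene","side"):
    im,d,W=cloud(n); s=r.sense(); print(n,s["tool_pos"],s["tcp_rot"],s["ft_force"]); Z=W[...,2]; k=np.hypot(W[...,0]-502,W[...,1]+275)<140
    rect(W,k&(Z>170)&(Z<186),n+" caddy rim"); rect(W,k&(Z>74)&(Z<84),n+" crate rim")
    rect(W,k&(Z>60)&(Z<84),n+" crate")
    if n=="side": b=im
    else: a=im
cv2.imwrite("pics/w7.png",np.hstack([cv2.resize(a[80:240,80:280],(400,320)),cv2.resize(b[200:420,160:435],(400,320))])[:,:,::-1])
E
```

```text
time: 25.75
tool_pos: [514.5, -5.7, 196.7]
tcp_rot: [-180.0, 0.2, 8.6]
ft_force: [-0.0, -0.5, -4.4]
finger_gap: 13.3
time: 26.75
tool_pos: [500.7, -264.2, 196.6]
tcp_rot: [-179.8, 0.1, 27.7]
ft_force: [0.5, 0.1, -5.1]
finger_gap: 13.2
time: 27.35
tool_pos: [501.5, -273.4, 143.3]
tcp_rot: [-179.9, 0.0, 27.6]
ft_force: [0.9, -0.5, -4.5]
finger_gap: 13.3
scene [ 502.1279992  -273.87337698  144.43022746] [ 1.79968588e+02 -2.12382036e-02  2.76414891e+01] [ 0.46674923  0.19289326 -3.43013005]
scene caddy rim 1292 [ 500.4 -275.2] [162.7 204.7] long axis 27.7 z [170.9 175.9 179.2]
scene crate rim 617 [ 500.8 -276.4] [162.2 206.5] long axis 27.7 z [75.5 80.2 83. ]
scene crate 901 [ 500.8 -276.4] [162.2 206.5] long axis 27.7 z [61.3 78.7 82.9]
side [ 502.47158128 -274.16835408  145.01901395] [ 1.79910061e+02 -5.18189089e-02  2.76413852e+01] [-0.89601407 -0.48829618 -4.6451197 ]
side caddy rim 2419 [ 501.5 -273.9] [164.7 203.1] long axis 27.2 z [171.  176.6 179.6]
side crate rim 1432 [ 501.7 -273.5] [166.  202.6] long axis 27.8 z [75.2 79.8 82.5]
side crate 1830 [ 501.7 -273.5] [166.  202.6] long axis 27.8 z [64.2 79.  82.3]
```

View pics/w7.png

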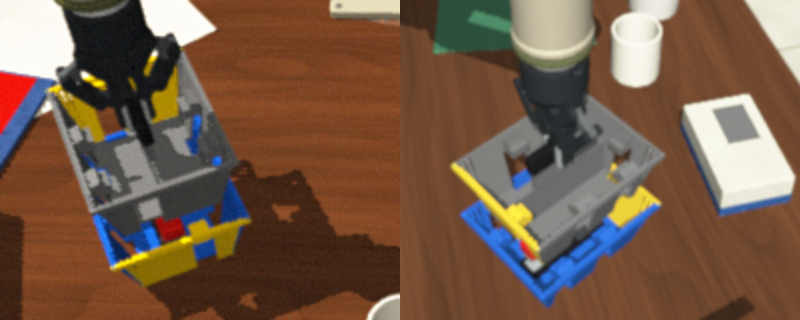

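Caddy is turned 180° (yellow ends opposite). Relative to the crate it is within about 1 mm in both cameras. Nudging by (0.2,-0.5) mm and lowering.

```bash
python3 -m inch '[0.0002,-0.0005,-0.006,0,0,0,255, 0,0,-0.006,0,0,0,255, 0,0,-0.004,0,0,0,255, 0,0,-0.002,0,0,0,255, 0,0,0,0,0,0,255]'; python3 -m inch '[0,0,-0.002,0,0,0,255, 0,0,-0.002,0,0,0,255, 0,0,0,0,0,0,255]';  python3 -m inch '[0,0,-0.001,0,0,0,255, 0,0,-0.001,0,0,0,255, 0,0,0,0,0,0,255]'
```

```text
time: 27.95
tool_pos: [501.6, -274.3, 125.2]
tcp_rot: [-179.9, 0.0, 27.6]
ft_force: [0.6, 1.1, -5.4]
finger_gap: 13.4
time: 28.25
tool_pos: [501.8, -274.4, 121.5]
tcp_rot: [-180.0, 0.0, 27.6]
ft_force: [-0.6, -0.0, -5.2]
finger_gap: 13.0
time: 28.55
tool_pos: [502.0, -274.5, 119.8]
tcp_rot: [180.0, -0.0, 27.6]
ft_force: [0.1, -0.6, -4.6]
finger_gap: 13.1
```

```bash
python3 -m inch '[0,0,-0.001,0,0,0,255, 0,0,0,0,0,0,255]'; python3 -m inch '[0,0,-0.001,0,0,0,255, 0,0,0,0,0,0,255]'; python3 - <<'E'
from h import *
for n in("scene","side"):
    im,d,W=cloud(n); Z=W[...,2]; k=np.hypot(W[...,0]-502,W[...,1]+275)<140
    rect(W,k&(Z>142)&(Z<160),n+" caddy rim"); rect(W,k&(Z>66)&(Z<84),n+" crate")
E
```

```text
time: 28.75
tool_pos: [502.2, -274.7, 119.6]
tcp_rot: [180.0, -0.0, 27.6]
ft_force: [-1.1, 1.1, 1.5]
finger_gap: 13.2
time: 28.95
tool_pos: [502.4, -274.8, 119.5]
tcp_rot: [179.9, -0.0, 27.6]
ft_force: [-3.3, 1.9, 8.8]
finger_gap: 13.4
scene caddy rim 1446 [ 502.3 -276.2] [162.  202.9] long axis 27.7 z [143.8 151.6 155.3]
scene crate 2054 [ 500.9 -276.1] [162.  206.1] long axis 27.3 z [73.4 77.9 82.5]
side caddy rim 2697 [ 501.4 -274.2] [165.4 202.6] long axis 27.7 z [143.6 151.2 154.7]
side crate 2993 [ 501.9 -274. ] [164.7 201.6] long axis 27.8 z [73.  78.  82.4]
```

Contact came exactly at the expected seat height (rim at 152). Easing off, releasing and backing away.

```bash
python3 -m inch '[0,0,0.001,0,0,0,255, 0,0,0,0,0,0,200, 0,0,0,0,0,0,140, 0,0,0,0,0,0,60, 0,0,0,0,0,0,0, 0,0,0,0,0,0,0, 0,0,0,0,0,0,0, 0,0,0.01,0,0,0,0, 0,0,0.025,0,0,0,0, 0,0,0.03,0,0,0,0]'; python3 -m inch '[0,0,0.04,0,0,0,0, 0,0.01,0.02,0,0,0,0, 0,0,0,0,0,0,0, 0,0,0,0,0,0,0]'
python3 - <<'E'
from h import *
A=[]
for n in("wrist","scene","side"):
    im,d,W=cloud(n); Z=W[...,2]; k=np.hypot(W[...,0]-502,W[...,1]+275)<140
    m=k&(Z>147)&(Z<158)
    rect(W,m,n+" caddy rim"); 
    if n!="wrist": rect(W,k&(Z>66)&(Z<84),n+" crate")
    q=W[m]; c=np.linalg.lstsq(np.c_[q[:,:2]-[502,-275],np.ones(len(q))],q[:,2],rcond=None)[0]; print(" tilt deg",np.degrees(c[:2]).round(2),"z",c[2].round(1))
    A.append(im)
    if n=="scene":
        for l,x,y in(("mug",708.2,31.8),("tub",779.7,177.5),("carton",775.8,-205.9)): rect(W,(np.hypot(W[...,0]-x,W[...,1]-y)<115)&(Z>30)&(Z<118),l)
cv2.imwrite("pics/w8.png",np.hstack([cv2.resize(A[1],(400,300)),cv2.resize(A[2][200:420,160:453],(400,300))])[:,:,::-1])
s=r.sense();print(s["time"],s["tool_pos"],s["ft_force"],s["finger_gap"])
E
```

```text
time: 30.05
tool_pos: [501.1, -273.9, 183.8]
tcp_rot: [-179.9, 0.1, 27.6]
ft_force: [0.7, 0.5, 0.2]
finger_gap: 85.0
time: 30.45
tool_pos: [502.3, -264.6, 244.6]
tcp_rot: [179.9, -0.0, 27.6]
ft_force: [-0.3, 0.8, 0.4]
finger_gap: 85.3
wrist caddy rim 11818 [ 501.6 -276.8] [162.9 200.4] long axis 27.6 z [148.1 151.5 153. ]
 tilt deg [0.04 0.05] z 151.1
scene caddy rim 1454 [ 501.2 -277. ] [161.8 206.2] long axis 27.8 z [147.9 152.3 155.4]
scene crate 2090 [ 502.2 -275. ] [162.3 203.9] long axis 27.2 z [73.7 78.  82.3]
 tilt deg [ 0.08 -0.04] z 152.1
mug 1412 [714.3  63.7] [ 81.2 165.4] long axis 67.5 z [34.5 69.4 92.6]
tub 2746 [758.9 164.6] [108.4 157.4] long axis 31.8 z [ 46.5  87.1 106.1]
carton 4105 [ 776.  -206.2] [108.2 166.5] long axis 88.7 z [40.  55.6 58.6]
side caddy rim 2455 [ 501.1 -274.3] [165.5 203.1] long axis 27.6 z [147.9 151.9 154.9]
side crate 3016 [ 502.2 -273.5] [165. 203.] long axis 27.9 z [73.  78.1 82.4]
 tilt deg [-0.08 -0.07] z 151.7
30.6 [ 501.16755711 -264.19007791  242.11366667] [-0.36005804  0.19514477 -0.14204884] 85.41173572523896
```

View pics/w8.png

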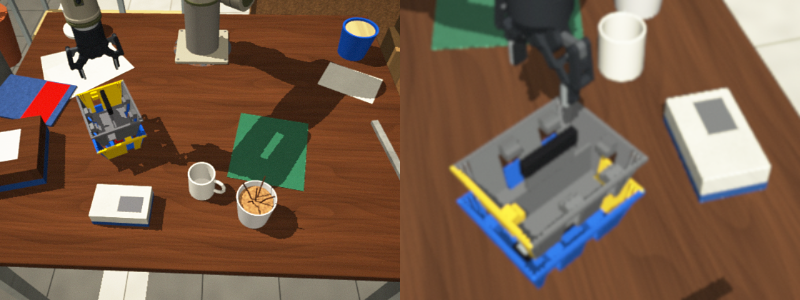

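The last view shows the caddy stacked level on the crate at (110,120) with the yellow ends opposite. The gripper is clear and the bystanders are in place. Handing in.

```bash
python3 -c "
from bench import r
print(r.hand_in())"
```

```text
the job is handed in; nothing more can be done
None
```

The stapler is packed in the crate and the caddy is back on top, turned 180° with the yellow ends opposite. I handed the job in at about 31 s of the 72 s allowed.

**Sequence:** I lifted the nested caddy out and stood it on the pad, touching down at about 8 N. I then laid the stapler base-down in the middle of the crate, regrasped the caddy a half turn round and lowered it onto the lugs.

**Last checks:**
- **Caddy seating:** its rim is at about 152 mm, as expected for fully seated, and tilt is under 0.1°.
- **Crate position:** within about 1.5 mm of where it started, with no visible turn.
- **Bystanders:** the carton measures unmoved. The mug and tub look untouched in the pictures, but their final position fit was not usable because the search areas overlapped.
- **Gripper:** open and clear of everything.

**What failed or disagreed:**
- **First grasp:** it closed on nothing, just above the grip bar and without contact. The fingertips sit about 38 mm higher than the reported tool position; I measured that with the cameras and corrected for it.
- **Camera offset:** the cameras disagreed with each other by 1 to 2 mm sideways, so I lined the caddy up against the crate within each camera's own view.

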